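# Clip the massage rod into its sloping case and fold the cover shut

## Robot

A 6-joint arm with a two-finger parallel gripper is mounted at the origin on the work surface. World frame = base frame: x ahead of the robot, y to its left, z up, the work surface at z = 0. Lengths are in m, angles in rad, forces in N, time in s.
With the tool pointing down it reaches from about 0.275 to 1 m from the base axis. Payload 8.4 kg.
Tool frame: the origin (TCP) lies between the finger pads; the fingertips stand 14 mm ahead of it and the grasp point (between the pads) lies 5 mm behind it; z points along the fingers, y is the line along which they close (so a half turn about z gives the same grasp; the last joint's range is limited). The gripper opens to 85 mm and grips with 20 to 120 N. Pads are 22 mm wide; open, the fingers measure 114 mm over their backs; the gripper's body (76 mm by 85 mm) begins 54 mm behind the grasp point. The pads swing forward as they close: fully open they stand 13 mm farther back than shut.
Start: joints at [1.216, 0.353, 1.633, -0, 1.155, -0.002], TCP at [0.216, 0.587, 0.245] pointing down, gripper open.
Joint ranges: [-2.63, 2.63], [-0.92, 2.1], [0.06, 2.66], [-1.3, 4.44], [0, 2.69], [-3.02, 3.02]. Speed limits (rad/s): [2.22, 2.22, 2.79, 3.14, 3.14, 3.14].

## Interface

Orientations are given as a unit quaternion [x, y, z, w].
In Python, from workcell import env gives the robot as it stands. The module is installed in compiled form; this text tells all that it offers.
- The arm moves only by the tool play_rows, never from a script. Its arguments are lists of equal length, an entry for each row: "claw": the opening, from 0 (shut) to 1 (fully open); "travel": the shift along the tool's x, y, z in cm, a list of three; "delta_rot": the turn, a rotation vector about the tool's x, y, z in degrees, a list of three. In form: {"claw": [claw, ...], "travel": [[dx, dy, dz], ...], "delta_rot": [[ax, ay, az], ...]}. A call has 1 to 12 rows; each row is the pose to reach, as a shift and turn from the pose commanded when the call began, along the tool's axes at that moment; what a row does not reach only later rows make up. A row lasts 1/10 s, in which the tool goes at most 50 mm and 8.59 degrees, less where a joint would pass 70% of its speed; a pose out of reach is approached as far as the arm can. A call with a gripper value outside its range is refused whole. The fingers move at their own pace and stop on an object; the grip force is fixed at half the most. Time passes only in rows, so rows that repeat a pose let the fingers close. It gives the time, the measured TCP pose, the force, the opening and the grip force at its end, in the units of the state.
- env.read_state(): the state, without advancing time (a new reading comes with each control period).
- env.snapshot(name): name is "scene" or "side" or "wrist"; returns a dict with "image" (420x560x3 uint8, blue, green, red), "z_map" (420x560 float32, m along the optical axis (not along the pixel's ray), 0 where there is no reading), "mtx" (3x3 intrinsics, pixels), "R" (3x3) and "t" (3): a world point X has camera coordinates R X + t; the wrist camera has in their place "T_tool_cam" (4x4, takes a point from camera to tool coordinates, whose origin is the TCP and whose axes are the flange's). Camera axes: x right, y down, z forward; pixel columns grow to the right and rows downward; lengths in m; the calibration is good to about 2 mm. The wrist camera is an equidistant fisheye: a pixel r from the principal point sees the ray r / f radians off the axis. A picture is of the moment at which its call begins: read the wrist's pose just before it.
- env.job_done(): hands the job in; it is judged then, once.
The state is a dict: "time": time; "joints": joint angles; "joint_velocities": joint speeds; "joint_torque": joint torques, N m; "eef_pos": TCP position; "orientation": TCP orientation; "ft_force": force on the tool from outside, world axes, zero at the start; "wrist_torque": the same for the moment, N m; "width": finger opening in m; "grasp_force": force on a finger pad.
Only numpy, scipy, OpenCV 4.12 (cv2) and the standard library are available. Lean on these libraries where they do the work, as an engineer would, in place of code of your own. Each camera call takes 0.05 s, during which the arm holds its last target. There are 200 camera calls.

## Task

Put the bamboo massage rod away: take it from its rest, press it firmly but without undue force past the orange sprung jaw until it sits fully home in both forks of the sloping case, and let go of it. Then fold the case's stiff clear cover all the way shut over it, and leave the mug, ring, yoga blocks and lantern where they are.

Things in the scene. Friction and masses are not known exactly. Their poses are not given: they have to be found in the camera images.
- rod: (sizes in mm) bamboo massage rod, 184 long, 20 diameter, with a hard green grip band 26 diameter and 44 long round its middle; 0.13 kg (varies). Origin at its centre, y along the rod (either end may point either way; it may have rolled). It starts lying level in the rest, its axis 44 above the table
- rest: (mm) low wooden rest on which the rod starts, fixed: base 70 x 170 x 10, two notched posts 14 wide at y = +-66, up to z = 44, that hold the rod along the rest's y with its axis at z = 44. Origin under its centre
- case: (mm) bamboo case, fixed, 150 deep x 252 wide, 140 high at the back; its inner face slopes at 28 degrees from the table, falling towards the robot (-x of the case). Side cheeks with inner faces at y = +-116. Origin under its centre, x pointing away from the robot, y along the clip
- fork: (mm) two aluminium forks, fixed in the case, 14 wide at y = +-46 (78 free between). Origin: centre of a rod fully home; x up the slope, y along the rod, z out of the mouth, 28 deg from vertical, leaning towards the robot. Fixed prongs at x below -11, flared outwards from z = 9 to 27; the jaw closes the mouth from +x. The sloping face is at z = -34; a pin of radius 3 crosses at x = 21, z = -24
- jaw (a joint): angle of the sprung orange jaw, rad: 0 closed, up to 0.6 pushed back up the slope. Two lipped fingers (at y = +-46 of the fork) on one pin along y at x = 21, z = -24 mm. The lips leave 16 mm of mouth at z = 10; the rod first rests on them at about z = 20, pushes them back (10 to 15 N along -z of the fork) and they snap closed over it. Pressing with much over 30 N breaks the clip
- cover (a joint): angle of the cover, rad: 0 shut (parallel to the sloping face, 62 mm above it), up to 1.60. Stiff hinge: it stays where left and needs about 4 N at its edge. It starts wide open, leaning towards the robot over the forks, so they cannot be reached straight down from above.
- cover_hinge (a point): middle of the cover's hinge axis, which runs along the case's y at the top of the slope: 85 mm up the slope (x) and 28 mm out (z) from the fork's origin
- cover_edge (a point): middle of the cover's free edge, 125 mm from the hinge. The cover is a clear pane 4 thick, 228 wide, with a wooden strip 12 wide and 6 thick along this edge
- mug: white ceramic mug, 82 mm diameter, 92 high, handle at +y; origin under its centre; leave alone
- ring: green hard silicone grip ring lying flat, 72 mm outside, 48 inside, 18 high; origin under its centre; leave alone
- block_a: lower bamboo yoga block, 150 x 230 x 75 mm; origin under its centre; leave alone
- block_b: upper bamboo yoga block, lying on the lower one, 150 x 230 x 75 mm; origin under its centre; leave alone
- lantern: aluminium lantern with hinged door, 130 x 130 x 228 mm to the top of its handle; origin under its centre; leave alone

How it is judged:
By the outcome, as a careful person would: the job done as asked, in the order asked, and still so for the second after the job is handed in, with the robot touching nothing.
It also fails if it takes over 61 s, if anything falls off the work surface, if the arm or the gripper's body presses on something with over 40 N, if the wrist force passes 120 N, or if a joint passes its speed limit or range.

## Working session

There is one attempt and no reset: what is moved stays moved. The work goes in short steps, Python scripts to look and compute and a tool call to move; the robot and the scene stay as the last step left them, time stands still between calls to the robot, and variables do not carry over. Pictures are saved under pics/ and viewed, at most 10 in all, crops included, and the job is handed in when it is done.

Besides the shell and the picture viewer there is one more tool, called after "Emit:" in YAML: its name, and indented under it one key for each argument. play_rows: Moves the arm, as the interface text tells. Its arguments: {"type":"object","properties":{"claw":{"type":"array"},"travel":{"type":"array"},"delta_rot":{"type":"array"}},"required":["claw","travel","delta_rot"]}

```bash
mkdir -p pics; ls
python3 - <<'E'
from workcell import env
import cv2,numpy as np
s=env.read_state();print(s)
for n in("scene","side"):
    d=env.snapshot(n);cv2.imwrite(f"pics/{n}0.png",d["image"]);np.savez(f"{n}0.npz",**d);print(n,d["mtx"],d["R"],d["t"])
E
```

```text
pics
{'time': 0.0, 'joints': array([ 1.21561080e+00,  3.53643050e-01,  1.63411902e+00, -1.01763430e-05,
        1.15520272e+00, -2.41831019e-03]), 'joint_velocities': array([-0.00103819, -0.00033968, -0.00035469, -0.00168107, -0.00010769,
        0.00076886]), 'joint_torque': array([ 2.00885210e-03, -6.05253267e+01, -3.42074203e+01,  7.54795565e-05,
        9.28479829e-03,  7.20479829e-05]), 'eef_pos': array([0.21579257, 0.58608706, 0.24457132]), 'orientation': array([ 1.75468380e-01,  9.84484828e-01, -6.75955610e-04, -1.17437808e-04]), 'ft_force': array([ 0.27582782,  0.39461193, -0.04154833]), 'wrist_torque': array([ 0.01535657,  0.00762627, -0.08799109]), 'grasp_force': 0.0, 'width': 0.08538317842016087}
scene [[384.94045613   0.         276.81383045]
 [  0.         384.94045613 206.12595277]
 [  0.           0.           1.        ]] [[ 0.96731971 -0.25351082 -0.00498483]
 [-0.24321974 -0.9221365  -0.30084618]
 [ 0.07167107  0.29222685 -0.95365965]] [-0.55296273  0.19423071  1.15113459]
side [[433.42105235   0.         284.39385734]
 [  0.         433.42105235 208.04147875]
 [  0.           0.           1.        ]] [[ 0.99055841 -0.13703892 -0.00379009]
 [-0.13156841 -0.94252087 -0.30715496]
 [ 0.03851994  0.30475359 -0.95165197]] [-0.58275987  0.11489898  1.49725177]
```

View pics/scene0.png

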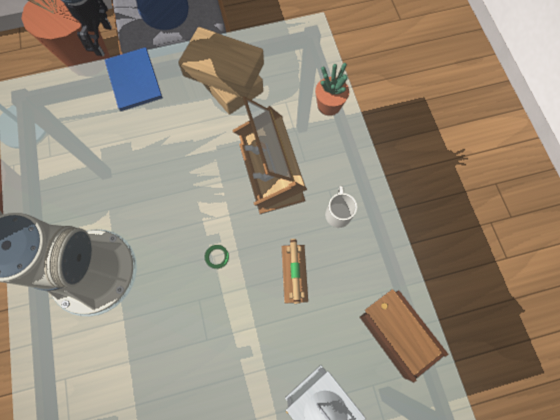

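View pics/side0.png

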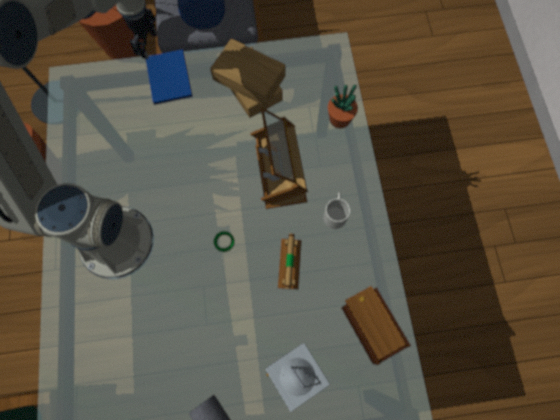

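The scene view shows the rod on its rest at about (294,270), the case at (270,160) with the cover standing open, the mug at (341,210) and the ring at (217,257). The side view is similar. Next I'll enlarge the case and rod.

```bash
cat > h.py <<'E'
import numpy as np
def w(d,u,v,z=None):
    "pixel + depth -> world"
    K=d["mtx"];z=d["z_map"][int(round(v)),int(round(u))] if z is None else z
    return d["R"].T@(np.array([(u-K[0,2])/K[0,0]*z,(v-K[1,2])/K[1,1]*z,z])-d["t"])
def cloud(d,u0,u1,v0,v1):
    K=d["mtx"];v,u=np.mgrid[v0:v1,u0:u1];z=d["z_map"][v0:v1,u0:u1]
    P=np.stack([(u-K[0,2])/K[0,0]*z,(v-K[1,2])/K[1,1]*z,z],-1)-d["t"]
    return P@d["R"],z>0
def px(d,X):
    c=d["R"]@np.asarray(X)+d["t"];p=d["mtx"]@c;return p[:2]/p[2]
E
python3 - <<'E'
import numpy as np,cv2
from h import *
a=np.load("scene0.npz");b=np.load("side0.npz")
ca=cv2.resize(a["image"][90:220,225:310],None,fx=4.5,fy=4.5,interpolation=cv2.INTER_CUBIC)
cb=cv2.resize(b["image"][95:215,245:315],None,fx=4.875,fy=4.875,interpolation=cv2.INTER_CUBIC)
cv2.imwrite("pics/case.png",np.hstack([ca,cv2.resize(cb,(cb.shape[1],ca.shape[0]))]))
# rod: green band and cloud
for d,(u0,u1,v0,v1) in((a,(275,315,232,310)),(b,(270,308,228,295))):
    P,m=cloud(d,u0,u1,v0,v1)
    im=cv2.cvtColor(d["image"][v0:v1,u0:u1],cv2.COLOR_BGR2HSV)
    g=(im[...,0]>45)&(im[...,0]<80)&(im[...,1]>140)&m
    print("green",P[g].mean(0),P[g].max(0),g.sum())
    t=m&(P[...,2]>.046)&(P[...,2]<.08)
    Q=P[t];c=Q.mean(0);_,_,V=np.linalg.svd(Q[:,:2]-c[:2],full_matrices=False);l=(Q[:,:2]-c[:2])@V[0]
    print("rod",c,Q[:,2].max(),V[0],c[:2]+V[0]*(l.max()+l.min())/2,l.max()-l.min())
    t=m&(P[...,2]>.005)&(P[...,2]<.015);Q=P[t];print("base",cv2.minAreaRect(Q[:,:2].astype(np.float32)))
P,m=cloud(a,225,310,90,220);
np.set_printoptions(precision=3,suppress=True,linewidth=200)
print((P[::6,::6,2]*1000).astype(int))
E
```

```text
<stdin>:12: RuntimeWarning: Mean of empty slice.
  ret = um.true_divide(
Traceback (most recent call last):
ValueError: zero-size array to reduction operation maximum which has no identity
```

View pics/case.png

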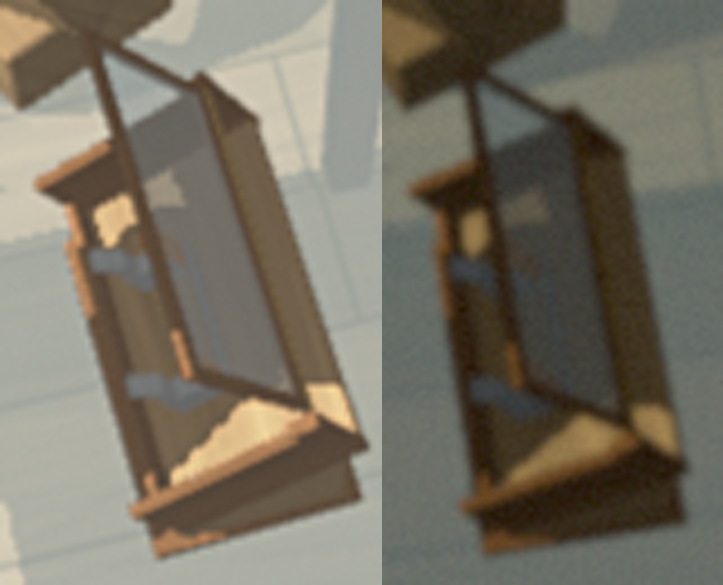

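The crop shows the case cheeks (near-side cheek from (135,510) to (365,445), far one from (40,185) to (110,145)), the cover from its hinge (200,80)-(310,410) to its strip (95,50)-(190,375), and the grey forks at (120,265) and (160,385).

Run:
```python
import numpy as np,cv2
from h import *
np.set_printoptions(precision=4,suppress=True,linewidth=220)
a=np.load("scene0.npz");b=np.load("side0.npz")
for d,(u0,u1,v0,v1) in((a,(275,315,232,310)),(b,(270,308,228,295))):
    P,m=cloud(d,u0,u1,v0,v1); print(m.mean())
    im=d["image"][v0:v1,u0:u1].astype(int)
    g=(im[...,1]-im[...,2]>40)&(im[...,1]-im[...,0]>25)
    print("green",g.sum(),np.argwhere(g).mean(0)[::-1]+[u0,v0],P[g&m].mean(0),P[g&m].max(0))
    t=m&(P[...,2]>.046)&(P[...,2]<.08)
    Q=P[t];c=Q.mean(0);_,_,V=np.linalg.svd(Q[:,:2]-c[:2],full_matrices=False);l=(Q[:,:2]-c[:2])@V[0]
    print("rod",c,Q[:,2].max(),V[0],c[:2]+V[0]*(l.max()+l.min())/2,l.max()-l.min())
    t=m&(P[...,2]>.006)&(P[...,2]<.014);Q=P[t];print("base",cv2.minAreaRect(Q[:,:2].astype(np.float32)))
P,m=cloud(a,225,310,90,220)
print((P[::6,::5,2]*1000).astype(int))
for (x,y,n) in((37,185,"Lfront"),(200,75,"hingeL"),(255,122,"backL"),(135,512,"Rfront"),(312,415,"hingeR"),(365,447,"backR"),(97,50,"edgeL"),(190,372,"edgeR"),(155,553,"Rfrontbot"),(358,497,"Rbackbot")):
    u,v=225+x/4.5-.5,90+y/4.5-.5
    Q,mm=cloud(a,int(u)-1,int(u)+3,int(v)-1,int(v)+3)
    print(n,round(u,1),round(v,1),(Q[...,2]*1000).astype(int).tolist())
```

```text
0.9958333333333333
green 116 [294.4052 269.8793] [ 0.5824 -0.1574  0.0551] [ 0.5971 -0.1358  0.0618]
rod [ 0.5819 -0.1618  0.0527] 0.06183822509926489 [-0.2055 -0.9787] [ 0.5826 -0.1582] 0.18241284414024883
base ((0.5741532444953918, -0.15628641843795776), (0.20088061690330505, 0.10567810386419296), 70.07604217529297)
0.9948939512961509
green 76 [289.1579 259.7368] [ 0.5826 -0.1569  0.0547] [ 0.594  -0.1365  0.0657]
rod [ 0.5829 -0.1631  0.0527] 0.06569790642593482 [-0.2079 -0.9782] [ 0.5837 -0.159 ] 0.18071868575401534
base ((0.5779078602790833, -0.14406585693359375), (0.22073055803775787, 0.12155638635158539), 85.70832061767578)
[[  93   99  111  120  124   83   44   26   -2    0   -2    0    3   -1    1    2   -1]
 [  75   76   72   89   93   27   14    0    2    2   -5    0    3    2   -1    5    5]
 [  76   69   49   32  285  264  242   -2    0    0    2    0    5   -4   -1    0    0]
 [  28   36   22    0   -1  268  248  226  205  188   -2   -1   -1   -3    2   -2    1]
 [   0    7    0   -2    0 1153  256  235  211  187  147    0    3    0    1    3    2]
 [   1    1   -2    1
[... 1757 characters left out ...]
14, 2]]
Rfront 254.5 203.3 [[0, 108, 107, 114], [108, 107, 111, 114], [0, 108, 113, 109], [-2, 109, 105, 105]]
hingeR 293.8 181.7 [[185, 185, 116, 117], [186, 184, 179, 119], [183, 181, 184, 180], [180, 182, 182, 183]]
backR 305.6 188.8 [[129, 122, 3, 4], [132, 125, 116, 2], [127, 122, 118, 2], [119, 113, -1, -3]]
edgeL 246.1 100.6 [[282, 277, 273, 265], [280, 277, 272, 269], [283, 280, 271, 266], [285, 283, 274, 270]]
edgeR 266.7 172.2 [[283, 285, 284, 278], [281, 280, 282, 280], [132, 285, 282, 279], [127, 277, 280, 275]]
Rfrontbot 258.9 212.4 [[2, 4, 14, 14], [1, 7, 14, 9], [4, 0, 14, 11], [-2, 0, 2, 0]]
Rbackbot 304.1 199.9 [[12, 13, 0, -1], [12, 14, 0, 2], [10, 13, 0, 4], [9, 10, 3, 2]]
```

```bash
cat > fit.py <<'E'
import numpy as np
from h import *
np.set_printoptions(precision=4,suppress=True,linewidth=220)
def plane(P,tol=.006):
    for _ in range(8):
        c=P.mean(0);n=np.linalg.svd(P-c,full_matrices=False)[2][2];r=(P-c)@n
        P=P[abs(r)<max(tol,0)] if True else P
    return c,n*np.sign(n[2]),P
if __name__=="__main__":
  for f,box in(("scene0.npz",(225,310,90,220)),("side0.npz",(245,315,95,215))):
    d=np.load(f);P,m=cloud(d,*box);A=P[m]
    # cover: z 0.19..0.28, near the case, plausible
    C=A[(A[:,2]>.19)&(A[:,2]<.30)]
    c,n,C=plane(C);n=n if n[0]>0 else -n
    yaw=np.arctan2(n[1],n[0]);X=np.array([np.cos(yaw),np.sin(yaw),0]);Y=np.array([-X[1],X[0],0])
    y=C@Y;yc=(np.percentile(y,.5)+np.percentile(y,99.5))/2
    # sloping face
    s=np.deg2rad(28);E=X*np.cos(s)+np.array([0,0,np.sin(s)]);N=-X*np.sin(s)+np.array([0,0,np.cos(s)])
    S=A[(abs(A@Y-yc)<.11)&(A[:,2]>.04)&(A[:,2]<.13)]
    h=S@N;H,e=np.histogram(h,np.arange(h.min(),h.max(),.002));k=H.argmax();h0=h[(h>e[k]-.003)&(h<e[k]+.005)].mean()
    # hinge in X,z plane: intersect n.p=n.c , N.p=h0+.062
    G=np.array([n,N,Y]);hp=np.linalg.solve(G,[n@c,h0+.062,yc])
    u=-np.cross(Y,n);u*=np.sign(u[2]);ue=(C-hp)@u
    th=np.arctan2(u@N,-u@E)
    print(f,"yaw",yaw,"face",H[k-2:k+3],h0,"yspan",np.percentile(y,[.5,99.5]),"hinge",hp,"theta",th,"edge",np.percentile(ue,99),"zmaxcover",A[A[:,2]<.5][:,2].max())
    F=hp-.085*E-.028*N;print("fork",F,"case",F@X,F@Y)
    B=A[(A[:,2]>.005)&(A[:,2]<.2)];bx=B@X;by=B@Y;q=abs(by-yc)<.14
    print("case y ext",np.percentile(by[q],[.5,99.5]),"x ext",np.percentile(bx[q],[.5,99.5]))
  for n,d,box in(("ring",np.load("scene0.npz"),(200,235,242,272)),("mug",np.load("scene0.npz"),(325,360,185,230)),("blocks",np.load("scene0.npz"),(175,268,25,115))):
    P,m=cloud(d,*box);A=P[m&(P[...,2]>.012)&(P[...,2]<.2)];print(n,A.min(0),A.max(0))
E
python3 fit.py
```

```text
scene0.npz yaw 0.02973615138409377 face [ 30 172 474 432 127] -0.20066338119026958 yspan [0.0382 0.2655] hinge [0.6311 0.1707 0.181 ] theta 1.4451310604727048 edge 0.1269514818349495 zmaxcover 0.2874709468284114
fork [0.5692 0.1689 0.1164] case 0.5739477643087104 0.15187947150037376
case y ext [0.0253 0.2768] x ext [0.481  0.6987]
side0.npz yaw 0.031086505925601183 face [150 246 252 121  38] -0.20063174519107518 yspan [0.0373 0.2639] hinge [0.6312 0.1703 0.1813] theta 1.4432304965953535 edge 0.12680457575843757 zmaxcover 0.28820587901477956
fork [0.5694 0.1684 0.1166] case 0.5743155734968145 0.15064599358225855
case y ext [0.0233 0.2765] x ext [0.4836 0.7236]
ring [ 0.3339 -0.09    0.0126] [ 0.4049 -0.0192  0.0248]
mug [ 0.7205 -0.062   0.0121] [0.8021 0.0505 0.0976]
blocks [0.3946 0.2713 0.0121] [0.6627 0.6585 0.1999]
```

```bash
cat > mv.py <<'E'
import numpy as np,sys
from scipy.spatial.transform import Rotation as Ro
from workcell import env
np.set_printoptions(precision=4,suppress=True)
F=np.array([.5693,.1687,.1165]);yw=.030
X=np.array([np.cos(yw),np.sin(yw),0]);Y=np.array([-X[1],X[0],0]);s=np.deg2rad(28)
E=X*np.cos(s)+np.array([0,0,np.sin(s)]);N=-X*np.sin(s)+np.array([0,0,np.cos(s)])
def fk(x,y,z):return F+(x*E+y*Y+z*N)/1000.     # fork frame mm -> world
def infk(p):q=np.asarray(p)-F;return np.array([q@E,q@Y,q@N])*1000
def Rt(ty,tz):return Ro.from_matrix(np.column_stack([np.cross(ty,tz),ty,tz]))
def down(yaw):return Rt(np.array([np.cos(yaw),np.sin(yaw),0]),np.array([0,0,-1.]))
def tilt(a):  # tool pitched a deg from N-approach frame: 28 = along -N
    a=np.deg2rad(a);ty=X*np.cos(a)+np.array([0,0,np.sin(a)]);return Rt(ty,np.cross(-Y,ty)*-1 if np.cross(-Y,ty)[2]>0 else np.cross(-Y,ty))
def st():
    s=env.read_state();return s,np.array(s["eef_pos"]),Ro.from_quat(s["orientation"])
def go(p,R=None,cur=None):
    s,p0,R0=st()
    if cur:p0,R0=cur
    R=R0 if R is None else R
    print("t",round(s["time"],2),"travel cm",R0.inv().apply(np.asarray(p)-p0)*100,"rot deg",np.rad2deg((R0.inv()*R).as_rotvec()))
E
python3 -c "
from mv import *
go([.40,.15,.25],down(.5));go([.583,-.1585,.15],down(-.208));print(tilt(28).as_matrix(),N)"
```

```text
t 0.1 travel cm [-32.3514 -34.5649  -0.4948] rot deg [-0.0679  0.0266 41.1407]
t 0.1 travel cm [-60.1826 -57.1804   9.5339] rot deg [-0.0581  0.0517 81.7061]
[[-0.03    0.8826  0.4693]
 [ 0.9996  0.0265  0.0141]
 [ 0.      0.4695 -0.8829]] [-0.4693 -0.0141  0.8829]
```

Emit:
play_rows:
  claw: [1,1,1,1,1,1,1,1,1,1,1,1]
  travel:
    - [-3.2,-3.5,-0.5]
    - [-6.5,-7,-0.5]
    - [-9.7,-10.4,-0.5]
    - [-13,-13.8,-0.5]
    - [-16.2,-17.3,-0.5]
    - [-19.4,-20.8,-0.5]
    - [-22.6,-24.2,-0.5]
    - [-25.9,-27.6,-0.5]
    - [-29.1,-31,-0.5]
    - [-32.3,-34.5,-0.5]
    - [-35.5,-37.1,-0.5]
    - [-38.7,-39.7,-0.5]
  delta_rot:
    - [0,0,4]
    - [0,0,9]
    - [0,0,15]
    - [0,0,21]
    - [0,0,27]
    - [0,0,33]
    - [0,0,39]
    - [0,0,45]
    - [0,0,51]
    - [0,0,57]
    - [0,0,63]
    - [0,0,69]

```text
time: 1.3
eef_pos: [0.4423, 0.0784, 0.2503]
orientation: [0.704, 0.71, 0.0, 0.0]
ft_force: [0.3, 1.2, 0.2]
width: 0.0851
grasp_force: 0.0
```

```bash
python3 -c "
from mv import *
print(st()[1]);go([.583,-.1585,.13],down(-.208))"
```

```text
[0.4423 0.0784 0.2503]
t 1.3 travel cm [-23.814   13.8593  12.0326] rot deg [ 0.0085 -0.0069 12.4294]
```

Emit:
play_rows:
  claw: [1,1,1,1,1,1,1,1,1,1]
  travel:
    - [-3,1.7,1.5]
    - [-6,3.5,3]
    - [-9,5.2,4.5]
    - [-12,7,6]
    - [-15,8.7,7.5]
    - [-18,10.5,9]
    - [-21,12.2,10.5]
    - [-23.8,13.9,12]
    - [-23.8,13.9,12]
    - [-23.8,13.9,12]
  delta_rot:
    - [0,0,2]
    - [0,0,4]
    - [0,0,6]
    - [0,0,8]
    - [0,0,10]
    - [0,0,12.4]
    - [0,0,12.4]
    - [0,0,12.4]
    - [0,0,12.4]
    - [0,0,12.4]

```text
time: 2.3
eef_pos: [0.5835, -0.1561, 0.1294]
orientation: [0.775, 0.631, -0.001, -0.001]
ft_force: [-0.1, 0.1, -0.2]
width: 0.0852
grasp_force: 0.0
```

Run:
```python
from mv import *
import cv2
go([.583,-.1585,.044],down(-.208))
s,p0,R0=st();d=env.snapshot("wrist");cv2.imwrite("pics/w1.png",d["image"])
T=d["T_tool_cam"];K=d["mtx"]
im=d["image"].astype(int);g=(im[...,1]-im[...,2]>40)&(im[...,1]-im[...,0]>25)&(d["z_map"]>0)
v,u=np.nonzero(g);x=(u-K[0,2])/K[0,0];y=(v-K[1,2])/K[1,1];r=np.hypot(x,y);z=d["z_map"][v,u]
P=np.stack([x/r*np.tan(r)*z,y/r*np.tan(r)*z,z],1)@T[:3,:3].T+T[:3,3]
W=R0.apply(P)+p0;q=W[(W[:,2]>.03)&(W[:,2]<.075)];print(len(q),q.mean(0),np.median(q,0),q.min(0),q.max(0))
```

```text
t 2.3 travel cm [-0.2524  0.0137  8.5392] rot deg [-0.1154 -0.0177  0.226 ]
1725 [ 0.5849 -0.1565  0.0552] [ 0.5849 -0.156   0.056 ] [ 0.5707 -0.1798  0.0466] [ 0.599  -0.1351  0.0585]
```

View pics/w1.png

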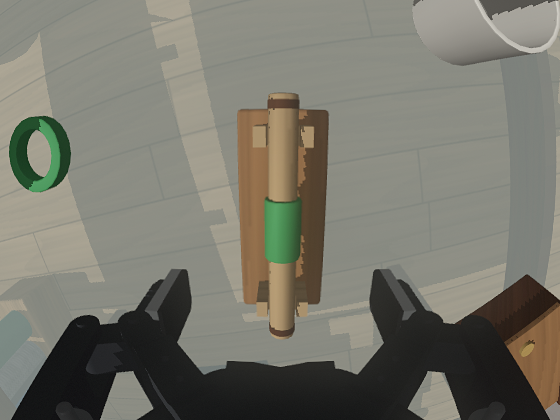

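The green band at (282,230) lies midway between the pads, and the axes are aligned. I'll go down and grip.

Emit:
play_rows:
  claw: [1,1,1,0.8,0.0,0,0,0,0,0]
  travel:
    - [-0.1,0,3]
    - [-0.1,0.05,6]
    - [-0.1,0.05,8.5]
    - [-0.1,0.05,8.5]
    - [-0.1,0.05,8.5]
    - [-0.1,0.05,8.5]
    - [-0.1,0.05,8.5]
    - [-0.1,0.05,8.5]
    - [-0.1,0.05,8.5]
    - [-0.1,0.05,8.5]
  delta_rot:
    - [0,0,0]
    - [0,0,0.2]
    - [0,0,0.2]
    - [0,0,0.2]
    - [0,0,0.2]
    - [0,0,0.2]
    - [0,0,0.2]
    - [0,0,0.2]
    - [0,0,0.2]
    - [0,0,0.2]

```text
time: 3.35
eef_pos: [0.5856, -0.157, 0.0471]
orientation: [0.776, 0.631, 0.001, 0.001]
ft_force: [-1.0, 0.7, 7.2]
width: 0.0242
grasp_force: 58.5
```

```bash
python3 -c "
from mv import *
go([.57,-.16,.20],tilt(28));go(fk(0,0,110),tilt(28));go(fk(0,0,110),None);print(fk(0,0,110))"
```

```text
t 3.35 travel cm [ -0.6087  -1.4272 -15.2908] rot deg [-27.7133   3.3213 -13.2673]
t 3.35 travel cm [ 30.3403 -13.248  -16.6823] rot deg [-27.7133   3.3213 -13.2673]
t 3.35 travel cm [ 30.3403 -13.248  -16.6823] rot deg [0. 0. 0.]
[0.5177 0.1672 0.2136]
```

Emit:
play_rows:
  claw: [0,0,0,0,0,0,0]
  travel:
    - [0,0,-1]
    - [0,0,-4]
    - [0,0,-8]
    - [0,0,-12]
    - [0,0,-16]
    - [0,0,-18]
    - [0,0,-18]
  delta_rot:
    - [0,0,0]
    - [0,0,0]
    - [0,0,0]
    - [0,0,0]
    - [0,0,0]
    - [0,0,0]
    - [0,0,0]

```text
time: 4.05
eef_pos: [0.5863, -0.1574, 0.2298]
orientation: [0.776, 0.631, 0.002, 0.003]
ft_force: [0.7, 0.0, -1.9]
width: 0.0238
grasp_force: 59.1
```

```bash
cat > wr.py <<'E'
from mv import *
import cv2
def wcloud():
    s,p0,R0=st();d=env.snapshot("wrist");T=d["T_tool_cam"];K=d["mtx"]
    v,u=np.mgrid[0:420,0:560];x=(u-K[0,2])/K[0,0];y=(v-K[1,2])/K[1,1];r=np.hypot(x,y)+1e-9;z=d["z_map"]
    P=np.stack([x/r*np.tan(r)*z,y/r*np.tan(r)*z,z],-1)@T[:3,:3].T+T[:3,3]
    return d["image"],P,z>0,(p0,R0)
E
python3 - <<'E'
from wr import *
im,P,m,(p0,R0)=wcloud();cv2.imwrite("pics/w2.png",im);i=im.astype(int)
g=(i[...,1]-i[...,2]>40)&(i[...,1]-i[...,0]>25)&m&(abs(P).max(-1)<.06)
print("green tool mm",P[g].min(0)*1000,P[g].max(0)*1000,np.median(P[g],0)*1000)
t=m&(abs(P[...,0])<.12)&(abs(P[...,1])<.014)&(abs(P[...,2])<.016);Q=P[t]*1000
print("rod",Q.min(0),Q.max(0));
for a in range(-100,100,20):
    q=Q[(Q[:,0]>a)&(Q[:,0]<a+20)]
    if len(q):print(a,len(q),np.median(q,0),q[:,2].min())
go([.52,-.03,.26],tilt(28));go(fk(0,0,110),tilt(28))
E
```

```text
green tool mm [-22.6078 -10.0839 -11.3118] [21.1004 12.0115  0.6134] [-12.7976   1.8353  -8.9557]
rod [-50.1033 -13.9854 -15.9475] [90.8537 13.9915  9.8481]
-60 202 [-42.0595   2.2917  -4.9197] -7.84730432739926
-40 970 [-30.6942   2.29    -5.9978] -10.711030145578837
-20 1842 [-9.1445  1.8388 -8.4918] -15.9474831391858
0 2545 [10.8502  0.5841 -8.3739] -15.723878067320326
20 2323 [29.1513  2.2797 -5.712 ] -10.462370771713262
40 2353 [50.3458  2.2762 -5.7024] -8.551834453222051
60 2591 [70.2234  2.2726 -5.6078] -8.57234728367104
80 1372 [85.1899  2.2693 -5.9099] -8.793051318561506
t 4.1 travel cm [11.1086 -8.9632 -3.3061] rot deg [-27.6677   3.3449 -13.2506]
t 4.1 travel cm [ 30.3598 -13.243    1.3111] rot deg [-27.6677   3.3449 -13.2506]
```

View pics/w2.png

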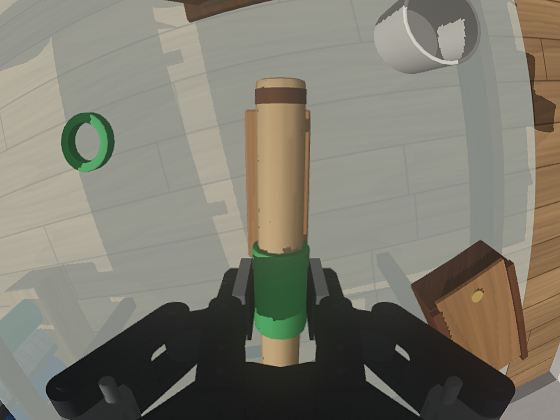

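The rod is held square by the band at (282,290), with its axis about 2 mm ahead of the TCP. Now I'll carry it to the mouth side.

Emit:
play_rows:
  claw: [0,0,0,0,0,0,0,0,0,0,0,0]
  travel:
    - [2,-1.8,-0.7]
    - [4.5,-3.6,-1.4]
    - [7,-5.4,-2.1]
    - [9,-7.2,-2.7]
    - [11.1,-9,-3.3]
    - [14,-10,-3]
    - [17,-10.7,-2.5]
    - [20,-11.3,-1.8]
    - [23,-12,-1]
    - [26,-12.5,0]
    - [29,-13,0.8]
    - [30.3,-13.2,1.3]
  delta_rot:
    - [-4,0.5,-2]
    - [-8,1,-4]
    - [-12,1.5,-6]
    - [-16,2,-8]
    - [-20,2.5,-10]
    - [-24,3,-12]
    - [-27.7,3.3,-13.2]
    - [-27.7,3.3,-13.2]
    - [-27.7,3.3,-13.2]
    - [-27.7,3.3,-13.2]
    - [-27.7,3.3,-13.2]
    - [-27.7,3.3,-13.2]

```text
time: 5.3
eef_pos: [0.5159, 0.1684, 0.21]
orientation: [0.676, 0.697, 0.172, 0.167]
ft_force: [0.3, 0.2, -1.6]
width: 0.0239
grasp_force: 59.4
```

Run:
```python
from wr import *
go(fk(0,0,40),tilt(28));s,p,_=st();print(infk(p),s["ft_force"],s["joints"])
im,P,m,(p0,R0)=wcloud();cv2.imwrite("pics/w3.png",im)
np.savez("w3.npz",im=im,P=P,m=m,p0=p0,q=R0.as_quat())
d=env.snapshot("scene");np.savez("scene3.npz",**d);
c=cv2.resize(d["image"][80:230,200:320],None,fx=4,fy=4,interpolation=cv2.INTER_CUBIC)
cv2.imwrite("pics/j3.png",cv2.resize(np.hstack([cv2.resize(c,(560,600)) ]),None,fx=1,fy=1))
```

```text
t 5.3 travel cm [-0.135   0.3598  6.7593] rot deg [-0.3355 -0.0077  0.0509]
[ -3.2038   1.3376 107.6134] [ 0.3222  0.2254 -1.557 ] [ 0.4198  0.0939  2.1631 -0.4034  0.4657  0.7124]
```

View pics/w3.png

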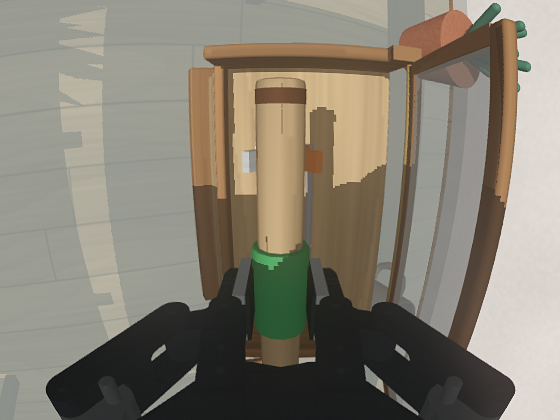

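The wrist view shows the left prong at (249,161) and the orange jaw at (313,161) on either side of the rod, with the cover well clear on the right. I'll check the lateral alignment against the rod in the same image.

Run:
```python
from mv import *
d=np.load("w3.npz");P=d["P"]*1000;im=d["im"]
for v in(155,161,167):
    print(v,[(u,*P[v,u].round(1),im[v,u].tolist()) for u in list(range(242,258,3))+[270,280,290]+list(range(303,326,3))])
```

```text
155 [(242, np.float64(49.4), np.float64(-22.9), np.float64(84.4), [196, 198, 199]), (245, np.float64(49.6), np.float64(-20.8), np.float64(83.4), [197, 199, 199]), (248, np.float64(49.7), np.float64(-18.7), np.float64(81.7), [201, 203, 203]), (251, np.float64(49.5), np.float64(-16.9), np.float64(83.6), [139, 144, 146]), (254, np.float64(49.1), np.float64(-15.1), np.float64(86.5), [141, 144, 146]), (257, np.float64(59.9), np.float64(-7.1), np.float64(1.7), [67, 94, 113]), (270, np.float64(60.7), np.float64(-1.6), np.float64(-5.1), [128, 169, 196]), (280, np.float64(60.8), np.float64(2.1), np.float64(-6.1), [131, 173, 199]), (290, np.float64(60.6), np.float64(6.0), np.float64(-4.0), [115, 153, 179]), (303, np.float64(60.0), np.float64(11.3), np.float64(0.7), [79, 109, 129]), (306, np.float64(49.0), np.float64(19.4), np.float64(87.2), [48, 82, 129]), (309, np.float64(49.5), np.float64(21.0), np.float64(83.5), [49, 83, 129]), (312, np.float64(49.7), np.float64(22.9), np.float64(82.2), [49, 83, 129]), (315, np.float64(50.0), np.float64(24.6), np.float64(79.9), [49, 84, 131]), (318, np.floa
[... 2153 characters left out ...]
, 173, 200]), (290, np.float64(56.2), np.float64(6.0), np.float64(-5.5), [114, 153, 179]), (303, np.float64(55.2), np.float64(11.3), np.float64(0.3), [77, 105, 125]), (306, np.float64(40.9), np.float64(19.5), np.float64(87.1), [48, 82, 129]), (309, np.float64(41.4), np.float64(21.3), np.float64(84.4), [48, 82, 128]), (312, np.float64(41.8), np.float64(23.0), np.float64(82.0), [48, 81, 128]), (315, np.float64(42.1), np.float64(24.8), np.float64(80.2), [48, 83, 132]), (318, np.float64(42.1), np.float64(26.8), np.float64(80.5), [50, 85, 134]), (321, np.float64(41.9), np.float64(28.9), np.float64(81.7), [48, 83, 135]), (324, np.float64(32.0), np.float64(39.1), np.float64(141.9), [74, 102, 122])]
```

Emit:
play_rows:
  claw: [0,0,0,0,0,0,0]
  travel:
    - [-0.05,0,1.5]
    - [-0.1,0.05,3]
    - [-0.1,0.05,4.5]
    - [-0.1,0.05,6]
    - [-0.1,0.05,7.3]
    - [-0.1,0.05,7.3]
    - [-0.1,0.05,7.3]
  delta_rot:
    - [-0.3,0,0]
    - [-0.3,0,0]
    - [-0.3,0,0]
    - [-0.3,0,0]
    - [-0.3,0,0]
    - [-0.3,0,0]
    - [-0.3,0,0]

```text
time: 6.1
eef_pos: [0.5512, 0.1657, 0.1474]
orientation: [0.676, 0.696, 0.174, 0.169]
ft_force: [-0.4, 0.0, -1.6]
width: 0.024
grasp_force: 59.4
```

```bash
cat > ck.py <<'E'
from wr import *
s,p,R=st();f=s["ft_force"];print("fork mm",infk(p),"F fork",f@E,f@Y,f@N,"tq",s["wrist_torque"],"w",s["width"]);go(fk(-2.7,0,5),tilt(28))
im,P,m,_=wcloud();P=P*1000;i=im.astype(int)
def rodc(v):
    r=m[v]&(abs(P[v,:,1])<16)&(P[v,:,2]<4)&(P[v,:,2]>-12)&(P[v,:,0]>40);return P[v][r][:,1]
for v in(140,150,160,170):
    y=rodc(v)
    print(v,"rod y",y.min() if len(y) else 0,y.max() if len(y) else 0)
o=(i[...,2]>110)&(i[...,2]-i[...,0]>70)&(i[...,2]-i[...,1]>38)&m&(P[...,0]>36)&(P[...,0]<56)&(P[...,1]>5)&(P[...,1]<45)&(P[...,2]>-20)&(P[...,2]<90)
g=(abs(i[...,2]-i[...,0])<14)&m&(P[...,0]>40)&(P[...,0]<52)&(P[...,1]<-5)&(P[...,1]>-40)&(P[...,2]>-20)&(P[...,2]<70)
for n,k in(("jaw",o),("prong",g)):
    Q=P[k]
    if len(Q):
        print(n,len(Q))
        for z in range(int(Q[:,2].min()),int(Q[:,2].max())+1,3):
            q=Q[(Q[:,2]>=z)&(Q[:,2]<z+3)]
            if len(q):print("  z",z+1.5,"y",np.percentile(q[:,1],[3,97]))
E
python3 ck.py
```

```text
fork mm [-1.5625 -2.4425 35.831 ] F fork -1.1317972186681988 0.04437237205793189 -1.238512045991761 tq [-0.0085  0.3502 -0.0033] w 0.024009689367845626
t 6.1 travel cm [ 0.2477 -0.1159  3.0827] rot deg [ 0.0324  0.067  -0.085 ]
140 rod y -7.411383962271957 11.68013789882192
150 rod y -7.452934957868385 11.869825067708076
160 rod y -7.035258308278427 11.297878545456609
170 rod y -7.708214483873644 11.99326572398219
jaw 1056
  z 7.5 y [21.2274 25.2092]
  z 10.5 y [19.2836 27.315 ]
  z 13.5 y [17.0644 20.0716]
  z 16.5 y [14.9189 17.7453]
  z 19.5 y [13.6114 15.5775]
  z 22.5 y [13.8135 17.27  ]
  z 25.5 y [20.7638 20.7638]
  z 28.5 y [15.2167 20.4493]
  z 37.5 y [17.8812 17.8812]
  z 70.5 y [38.2572 38.404 ]
  z 73.5 y [38.4652 38.7394]
prong 802
  z 8.5 y [-22.1954 -19.4985]
  z 11.5 y [-24.9755 -17.6932]
  z 14.5 y [-18.8443 -15.3829]
  z 17.5 y [-16.0558 -13.197 ]
  z 20.5 y [-14.0071 -11.0179]
  z 23.5 y [-12.0794  -9.7203]
  z 26.5 y [-10.3599  -9.7912]
```

Emit:
play_rows:
  claw: [0,0,0,0,0,0]
  travel:
    - [0.1,-0.1,0.5]
    - [0.2,-0.1,1.0]
    - [0.2,-0.1,1.4]
    - [0.2,-0.1,1.7]
    - [0.2,-0.1,2.0]
    - [0.2,-0.1,2.0]
  delta_rot:
    - [0,0,0]
    - [0,0,0]
    - [0,0,0]
    - [0,0,0]
    - [0,0,0]
    - [0,0,0]

```text
time: 6.75
eef_pos: [0.5596, 0.1686, 0.1292]
orientation: [0.676, 0.696, 0.174, 0.169]
ft_force: [-2.1, -0.4, -2.0]
width: 0.0242
grasp_force: 59.5
```

```bash
python3 ck.py
```

```text
fork mm [-2.5881  0.2148 15.7502] F fork -2.8099944858091606 -0.38539576222130345 -0.8116383981986381 tq [-0.2289  0.6913  0.0361] w 0.024187783682252644
t 6.75 travel cm [-0.0205 -0.0121  1.075 ] rot deg [ 0.0516  0.054  -0.0313]
140 rod y -7.910906238268003 11.72451254055285
150 rod y -7.45123172301747 11.84807637732016
160 rod y -7.562924492044416 11.467527137496454
170 rod y -15.194164485264272 14.872205774335251
jaw 2225
  z -11.5 y [25.3326 30.3688]
  z -8.5 y [22.8457 31.8178]
  z -5.5 y [20.3193 27.1284]
  z -2.5 y [17.9904 24.63  ]
  z 0.5 y [13.6337 21.9281]
  z 3.5 y [12.056  19.7338]
  z 6.5 y [13.0802 24.6768]
  z 9.5 y [13.4059 24.204 ]
  z 12.5 y [17.1774 23.8446]
  z 15.5 y [16.9277 23.752 ]
  z 18.5 y [16.7249 23.5489]
  z 21.5 y [16.5306 23.0945]
  z 24.5 y [16.2919 22.054 ]
  z 27.5 y [16.1264 22.0527]
  z 30.5 y [15.8527 22.0391]
  z 33.5 y [15.8396 21.9102]
  z 36.5 y [16.0884 21.912 ]
  z 39.5 y [15.8517 21.684 ]
  z 51.5 y [37.0136 37.0136]
prong 1296
  z -10.5 y [-22.6544 -17.8091]
  z -7.5 y [-23.9789 -15.7269]
  z -4.5 y [-16.33   -13.3646]
  z -1.5 y [-14.2963 -11.5034]
  z 1.5 y [-12.2374  -9.3865]
  z 4.5 y [-10.058   -8.2777]
  z 7.5 y [-8.4372 -8.4372]
  z 25.5 y [-17.6527 -17.6527]
  z 28.5 y [-18.3866 -17.3225]
```

Emit:
play_rows:
  claw: [0,0,0,0,0]
  travel:
    - [0,0,0.3]
    - [0,0,0.6]
    - [0,0,0.8]
    - [0,0,1.0]
    - [0,0,1.0]
  delta_rot:
    - [0,0,0]
    - [0,0,0]
    - [0,0,0]
    - [0,0,0]
    - [0,0,0]

```text
time: 7.3
eef_pos: [0.5646, 0.1689, 0.1201]
orientation: [0.676, 0.696, 0.174, 0.169]
ft_force: [0.6, 1.0, -10.5]
width: 0.024
grasp_force: 59.3
```

```bash
python3 ck.py | head -30
```

```text
fork mm [-2.4936  0.3131  5.3836] F fork -4.3512656956989115 0.9848944667804055 -9.586434467598258 tq [-0.083   1.034   0.0584] w 0.02400218574816232
t 7.3 travel cm [-0.0313 -0.0206  0.0384] rot deg [ 0.0402  0.0367 -0.0513]
140 rod y -7.395044287310906 11.775019431506733
150 rod y -7.415590377897033 11.84486622166655
160 rod y -7.613149179725685 11.479992448716052
170 rod y -7.683237132610002 11.408767726395267
jaw 1968
  z -17.5 y [19.0729 28.9067]
  z -14.5 y [16.9652 23.2291]
  z -11.5 y [14.8746 21.5491]
  z -8.5 y [10.5663 18.1948]
  z -5.5 y [ 9.4723 17.6125]
  z -2.5 y [ 9.6975 22.5024]
  z 0.5 y [10.7989 22.1334]
  z 3.5 y [15.3473 22.1027]
  z 6.5 y [15.7874 21.5421]
  z 9.5 y [15.3865 22.0653]
  z 12.5 y [15.261  21.6703]
  z 15.5 y [16.0137 21.5876]
  z 18.5 y [16.1029 21.9582]
  z 21.5 y [15.6586 21.9138]
  z 24.5 y [15.9998 21.745 ]
  z 27.5 y [15.7672 21.6167]
  z 30.5 y [16.0387 21.5925]
  z 39.5 y [37.8995 37.8995]
prong 1384
  z -17.5 y [-24.2093 -15.562 ]
  z -14.5 y [-16.2672 -13.4907]
  z -11.5 y [-14.0361 -11.3852]
  z -8.5 y [-11.9358  -9.254 ]
```

Emit:
play_rows:
  claw: [0,0,0,0]
  travel:
    - [0,0,0.2]
    - [0,0,0.35]
    - [0,0,0.35]
    - [0,0,0.35]
  delta_rot:
    - [0,0,0]
    - [0,0,0]
    - [0,0,0]
    - [0,0,0]

```text
time: 7.75
eef_pos: [0.5672, 0.1694, 0.1183]
orientation: [0.676, 0.696, 0.175, 0.169]
ft_force: [0.2, -0.1, -4.5]
width: 0.0237
grasp_force: 60.0
```

```bash
python3 ck.py | head -16
```

```text
fork mm [-0.9755  0.7821  2.5733] F fork -1.9730452124528026 -0.05623572985803359 -4.053633933974739 tq [-0.065   0.6417  0.0245] w 0.02366660166993571
t 7.75 travel cm [-0.0783 -0.1716 -0.2433] rot deg [ 0.1854 -0.0253 -0.0716]
140 rod y -7.444005847136035 11.798036883873898
150 rod y -7.5397680055604175 11.802217207132824
160 rod y -7.0453143758598475 11.377348016764332
170 rod y -7.723818305700323 11.394080041400438
jaw 1626
  z -17.5 y [15.1282 21.9774]
  z -14.5 y [13.0197 20.1088]
  z -11.5 y [ 9.2471 17.0194]
  z -8.5 y [ 7.7965 15.4277]
  z -5.5 y [ 7.4832 20.6377]
  z -2.5 y [ 7.6388 20.3289]
  z 0.5 y [13.9363 20.0383]
  z 3.5 y [13.5504 20.2732]
  z 6.5 y [13.4778 20.1173]
```

Emit:
play_rows:
  claw: [0,0,0,0]
  travel:
    - [0,0,0.1]
    - [0,0,0.2]
    - [0,0,0.25]
    - [0,0,0.25]
  delta_rot:
    - [0,0,0]
    - [0,0,0]
    - [0,0,0]
    - [0,0,0]

```text
time: 8.2
eef_pos: [0.5677, 0.1694, 0.1177]
orientation: [0.676, 0.695, 0.175, 0.17]
ft_force: [-23.7, -0.9, 28.5]
width: 0.0239
grasp_force: 64.5
```

```bash
python3 ck.py | head -16
```

```text
fork mm [-0.8621  0.7385  1.8338] F fork -7.53841968113691 -0.23214589073821082 36.259840980534854 tq [-0.1265  1.454  -0.031 ] w 0.023913630345764467
t 8.2 travel cm [-0.074  -0.1822 -0.3175] rot deg [ 0.2686 -0.0211 -0.0786]
140 rod y -7.368865280981539 11.158322226617251
150 rod y -7.53753785641002 11.272649658233265
160 rod y -7.562402880606038 11.881824374473865
170 rod y -7.676362169035903 11.39801433120903
jaw 1577
  z -17.5 y [14.4755 21.2617]
  z -14.5 y [12.4349 19.5078]
  z -11.5 y [ 8.445  15.5354]
  z -8.5 y [ 7.4131 16.5058]
  z -5.5 y [ 7.6147 20.3751]
  z -2.5 y [ 7.6585 20.0366]
  z 0.5 y [13.4704 20.207 ]
  z 3.5 y [13.497 19.862]
  z 6.5 y [13.4283 20.1297]
```

Bottomed out at 36 N, so the rod is fully home. I'll relieve the force at once and open the fingers.

Emit:
play_rows:
  claw: [0,0,0.3,0.7,1,1,1,1]
  travel:
    - [0,0,-0.2]
    - [0,0,-0.2]
    - [0,0,-0.2]
    - [0,0,-0.2]
    - [0,0,-0.2]
    - [0,0,-0.2]
    - [0,0,-0.2]
    - [0,0,-0.2]
  delta_rot:
    - [0,0,0]
    - [0,0,0]
    - [0,0,0]
    - [0,0,0]
    - [0,0,0]
    - [0,0,0]
    - [0,0,0]
    - [0,0,0]

```text
time: 9.05
eef_pos: [0.567, 0.1692, 0.1175]
orientation: [0.676, 0.696, 0.175, 0.169]
ft_force: [-0.3, -0.1, 0.4]
width: 0.0855
grasp_force: 0.0
```

Run:
```python
from wr import *
s,p,R=st();f=s["ft_force"];print("fork mm",infk(p),"F",f@E,f@Y,f@N,s["width"]);go(fk(0,0,130),tilt(28));go(fk(-60,0,150),tilt(28));print(s["joints"])
im,P,m,_=wcloud();cv2.imwrite("pics/w4.png",im)
```

```text
fork mm [-1.506   0.5794  1.9796] F -0.10710815150960781 -0.07138848118499629 0.4952246821266066 0.08545128318469473
t 9.05 travel cm [ -0.0577   0.1818 -12.8016] rot deg [ 0.1393 -0.0003 -0.066 ]
t 9.05 travel cm [ -0.0646  -5.8133 -14.8162] rot deg [ 0.1393 -0.0003 -0.066 ]
[ 0.3766  0.3288  2.1447 -0.6802  0.2575  0.9733]
```

View pics/w4.png

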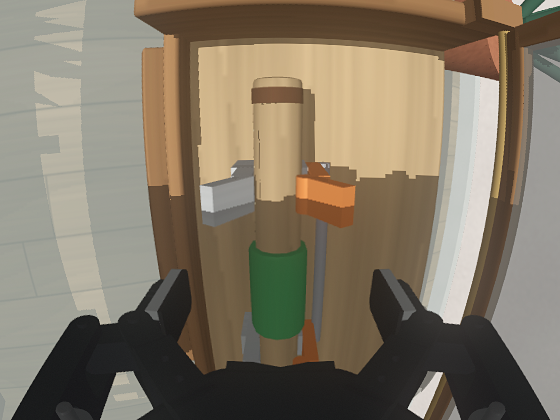

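The rod is seated: the jaw (325,195) is closed over it opposite the prong (228,195), and the fingers are clear. I'll retract.

Emit:
play_rows:
  claw: [1,1,1,1,1,0.5,0,0,0,0]
  travel:
    - [0,-0.2,-1.5]
    - [0,-0.6,-3.5]
    - [0,-1.5,-6]
    - [0,-3,-9]
    - [0,-4.5,-12]
    - [0,-5.8,-15]
    - [0,-5.8,-18]
    - [0,-5.8,-20]
    - [0,-5.8,-20]
    - [0,-5.8,-20]
  delta_rot:
    - [0,0,0]
    - [0,0,0]
    - [0,0,0]
    - [0,0,0]
    - [0,0,0]
    - [0,0,0]
    - [5,0,0]
    - [10,0,0]
    - [15,0,0]
    - [20,0,0]

```text
time: 10.1
eef_pos: [0.4217, 0.1654, 0.2681]
orientation: [0.695, 0.716, 0.051, 0.048]
ft_force: [0.3, -0.5, -1.0]
width: 0.0124
grasp_force: 0.0
```

```bash
cat > cov.py <<'E'
from mv import *
H=fk(85,0,28)
def pose(th,tau,gap=0.,r=98,c=12,t=3.):
    "TCP so that the closed fingertip (half width c) stands gap mm off the cover at angle th deg"
    ph=np.deg2rad(28-th);d=-(X*np.cos(ph)+np.array([0,0,np.sin(ph)]));n=-X*np.sin(ph)+np.array([0,0,np.cos(ph)])
    R=tilt(tau);R_=R.as_matrix();lift=max((-(sg*c*R_[:,1]))@n for sg in(-1,1))
    tip=H+d*r/1000+n*(t+gap+lift)/1000
    return tip-R_[:,2]*.014,R
E
python3 - <<'E'
from cov import *
print(st()[1],st()[0]["joints"])
for th,g in((82.7,40),(82.7,8),(60,0),(40,0),(20,0),(0,0)):
    tau=10-20*th/82.7;p,R=pose(th,tau,g);print(th,round(tau,1),p)
go([.50,.17,.36],tilt(0));go(*pose(82.7,-10,50))
from fit import *
d=env.snapshot("scene");P,m=cloud(d,225,310,90,220);A=P[m];z=A[(A[:,2]>.19)&(A[:,2]<.3)];c,n,C=plane(z);print(n,c,"edge z",A[A[:,2]<.32][:,2].max())
E
```

```text
[0.4217 0.1654 0.2681] [ 0.4065 -0.0172  2.0398 -0.0594  0.9873  0.4062]
82.7 -10.0 [0.619  0.1702 0.3046]
82.7 -10.0 [0.5929 0.1694 0.2861]
60 -4.5 [0.5537 0.1682 0.2543]
40 0.3 [0.5364 0.1677 0.2209]
20 5.2 [0.5324 0.1676 0.185 ]
0 10.0 [0.5391 0.1678 0.1548]
t 10.1 travel cm [ 0.2475  9.0571 -7.9917] rot deg [ 8.0953 -0.1383 -0.0181]
t 10.1 travel cm [-0.1005 20.9402 -1.2924] rot deg [18.0953 -0.1398 -0.006 ]
[0.8165 0.0239 0.5768] [0.5888 0.1652 0.2411] edge z 0.2865509691277659
```

Emit:
play_rows:
  claw: [0,0,0,0,0,0,0,0,0,0,0]
  travel:
    - [0,2,-3]
    - [0,4,-6]
    - [0,6,-9]
    - [0,9,-10.5]
    - [0,13,-10]
    - [0,17,-9]
    - [0,20.8,-7]
    - [0,20.9,-4]
    - [0,20.9,-1.3]
    - [0,20.9,-1.3]
    - [0,20.9,-1.3]
  delta_rot:
    - [2,0,0]
    - [4,0,0]
    - [6,0,0]
    - [8,0,0]
    - [10,0,0]
    - [12,0,0]
    - [14,0,0]
    - [16,0,0]
    - [18,0,0]
    - [18,0,0]
    - [18,0,0]

```text
time: 11.25
eef_pos: [0.6263, 0.1707, 0.3087]
orientation: [0.694, 0.714, -0.062, -0.06]
ft_force: [0.6, -0.1, -0.3]
width: -0.0003
grasp_force: 0.0
```

Run:
```python
from cov import *
s,p,R=st();print(p,s["joints"])
q,Q=pose(82.7,-10,4)
for th in(82.7,76,70,64,58,52,46,40):
    go(*pose(th,10-20*th/82.7,4 if th>80 else -1))
```

```text
[0.6263 0.1707 0.3087] [0.2454 0.4338 1.3826 0.0366 1.4936 0.2109]
t 11.25 travel cm [-0.0377 -3.1909  3.0812] rot deg [ 0.1323  0.0072 -0.082 ]
t 11.25 travel cm [-0.0394 -4.4817  4.2755] rot deg [-1.4881  0.0083 -0.0819]
t 11.25 travel cm [-0.0403 -5.2304  5.1217] rot deg [-2.9391  0.0094 -0.0818]
t 11.25 travel cm [-0.0412 -5.8817  6.0466] rot deg [-4.3901  0.0104 -0.0817]
t 11.25 travel cm [-0.0418 -6.4268  7.0385] rot deg [-5.8411  0.0115 -0.0816]
t 11.25 travel cm [-0.0423 -6.8581  8.0851] rot deg [-7.2922  0.0125 -0.0814]
t 11.25 travel cm [-0.0426 -7.1695  9.1727] rot deg [-8.7432  0.0135 -0.0813]
t 11.25 travel cm [-0.0427 -7.3569 10.2872] rot deg [-10.1942   0.0146  -0.0811]
```

Emit:
play_rows:
  claw: [0,0,0,0,0,0,0,0]
  travel:
    - [0,-1.6,1.5]
    - [0,-3.2,3.1]
    - [0,-3.8,3.7]
    - [0,-4.5,4.3]
    - [0,-4.9,4.7]
    - [0,-5.2,5.1]
    - [0,-5.9,6.0]
    - [0,-5.9,6.0]
  delta_rot:
    - [0,0,0]
    - [0,0,0]
    - [-0.7,0,0]
    - [-1.5,0,0]
    - [-2.2,0,0]
    - [-2.9,0,0]
    - [-4.4,0,0]
    - [-4.4,0,0]

```text
time: 12.05
eef_pos: [0.5572, 0.1689, 0.2602]
orientation: [0.696, 0.717, -0.034, -0.033]
ft_force: [0.0, 0.6, 0.6]
width: -0.0001
grasp_force: 0.0
```

```bash
cat > ca.py <<'E'
from cov import *
from fit import *
s,p,R=st();print(p,s["ft_force"])
for n,b in(("scene",(225,310,90,220)),("side",(245,315,95,215))):
    d=env.snapshot(n);P,m=cloud(d,*b);A=P[m]
    q=(A-H);yy=q@Y;rr=np.hypot(q@X,q[:,2]);al=np.rad2deg(np.arctan2(q@N,-(q@E)))
    k=(abs(yy)<.112)&(abs(yy)>.05)&(rr>.03)&(rr<.135)&(al>-3)&(al<95)
    h,e=np.histogram(al[k],np.arange(-4,96,2));print(n,"theta",e[h.argmax()]+1,h.max(), "med",np.median(al[k][abs(al[k]-e[h.argmax()]-1)<5]))
E
python3 ca.py; python3 -c "
from cov import *
for th in(64,58,52,46,40,34,28):go(*pose(th,10-20*th/82.7,-1))"
```

```text
[0.5572 0.1689 0.2602] [0.0051 0.6486 0.6483]
scene theta 67 400 med 66.4134371042618
side theta 67 227 med 66.57500256487798
t 12.15 travel cm [-0.0586  0.0063  0.126 ] rot deg [-0.0018 -0.0376 -0.0462]
t 12.15 travel cm [-0.0598 -0.6131  1.0733] rot deg [-1.4528 -0.037  -0.0467]
t 12.15 travel cm [-0.0608 -1.1232  2.0838] rot deg [-2.9038 -0.0364 -0.0472]
t 12.15 travel cm [-0.0618 -1.5169  3.1444] rot deg [-4.3548 -0.0358 -0.0477]
t 12.15 travel cm [-0.0628 -1.789   4.2412] rot deg [-5.8059 -0.0352 -0.0481]
t 12.15 travel cm [-0.0636 -1.9357  5.36  ] rot deg [-7.2569 -0.0346 -0.0486]
t 12.15 travel cm [-0.0644 -1.9553  6.4857] rot deg [-8.7079 -0.034  -0.049 ]
```

The cover is following (82.7° to 66°). I'll continue along the arc.

Emit:
play_rows:
  claw: [0,0,0,0,0,0,0,0,0,0,0,0]
  travel:
    - [0,-0.3,0.5]
    - [0,-0.6,1.1]
    - [0,-0.9,1.6]
    - [0,-1.1,2.1]
    - [0,-1.3,2.6]
    - [0,-1.5,3.1]
    - [0,-1.7,3.7]
    - [0,-1.8,4.2]
    - [0,-1.9,4.8]
    - [0,-1.9,5.4]
    - [0,-1.95,6.0]
    - [0,-1.95,6.5]
  delta_rot:
    - [-0.7,0,0]
    - [-1.5,0,0]
    - [-2.2,0,0]
    - [-2.9,0,0]
    - [-3.6,0,0]
    - [-4.4,0,0]
    - [-5.1,0,0]
    - [-5.8,0,0]
    - [-6.5,0,0]
    - [-7.3,0,0]
    - [-8,0,0]
    - [-8.7,0,0]

```text
time: 13.35
eef_pos: [0.5322, 0.1681, 0.1964]
orientation: [0.697, 0.717, 0.02, 0.02]
ft_force: [1.0, 0.9, 3.3]
width: 0.0
grasp_force: 1.3
```

```bash
python3 ca.py; python3 -c "
from cov import *
for th in(28,22,16,10,5,0):go(*pose(th,10-20*th/82.7,-1))"
```

```text
[0.5322 0.1681 0.1964] [0.9607 0.8889 3.2758]
scene theta 29 447 med 29.115560168714808
side theta 29 216 med 28.339257594727485
t 13.45 travel cm [-0.0329  0.0844 -0.161 ] rot deg [-0.0625  0.0071 -0.0526]
t 13.45 travel cm [-0.0328  0.02    0.905 ] rot deg [-1.5135  0.0077 -0.0525]
t 13.45 travel cm [-0.0326  0.0505  1.8354] rot deg [-2.9646  0.0084 -0.0524]
t 13.45 travel cm [-0.0324  0.1683  2.7574] rot deg [-4.4156  0.0091 -0.0523]
t 13.45 travel cm [-0.0322  0.3325  3.514 ] rot deg [-5.6248  0.0096 -0.0522]
t 13.45 travel cm [-0.0319  0.5561  4.2552] rot deg [-6.834   0.0102 -0.0521]
```

Emit:
play_rows:
  claw: [0,0,0,0,0,0,0,0,0]
  travel:
    - [0,0,0.5]
    - [0,0,1.0]
    - [0,0.05,1.5]
    - [0,0.1,2.0]
    - [0,0.1,2.5]
    - [0,0.2,3.0]
    - [0,0.3,3.5]
    - [0,0.4,3.9]
    - [0,0.4,3.9]
  delta_rot:
    - [-0.7,0,0]
    - [-1.5,0,0]
    - [-2.2,0,0]
    - [-3,0,0]
    - [-4,0,0]
    - [-4.8,0,0]
    - [-5.6,0,0]
    - [-6.3,0,0]
    - [-6.3,0,0]

```text
time: 14.35
eef_pos: [0.5386, 0.1683, 0.1578]
orientation: [0.694, 0.715, 0.06, 0.058]
ft_force: [1.0, -0.1, -0.1]
width: -0.0001
grasp_force: 0.0
```

```bash
python3 ca.py; python3 -c "
from cov import *
for th in(5,0):go(*pose(th,10-20*th/82.7,-1))"
```

```text
[0.5386 0.1683 0.1578] [ 0.9953 -0.1205 -0.1324]
scene theta 5 389 med 5.596854702538044
side theta 5 263 med 4.977419599984068
t 14.45 travel cm [-0.0575 -0.1417 -0.3213] rot deg [ 0.7402 -0.0165 -0.0598]
t 14.45 travel cm [-0.0575 -0.0016  0.4401] rot deg [-0.469  -0.0159 -0.06  ]
```

Emit:
play_rows:
  claw: [0,0,0,0]
  travel:
    - [0,0,0.2]
    - [0,0,0.4]
    - [0,0,0.5]
    - [0,0,0.5]
  delta_rot:
    - [0,0,0]
    - [0,0,0]
    - [0,0,0]
    - [0,0,0]

```text
time: 14.85
eef_pos: [0.5398, 0.1684, 0.1535]
orientation: [0.694, 0.715, 0.06, 0.058]
ft_force: [0.4, 0.9, 2.2]
width: 0.0003
grasp_force: 0.7
```

```bash
python3 ca.py
```

```text
[0.5398 0.1684 0.1535] [0.3543 0.8629 2.2197]
scene theta 3 439 med 3.2306895233082558
side theta 3 263 med 2.5977711089759463
```

Emit:
play_rows:
  claw: [0,0,0,0]
  travel:
    - [0,0,0.2]
    - [0,0,0.3]
    - [0,0,0.4]
    - [0,0,0.4]
  delta_rot:
    - [0,0,0]
    - [0,0,0]
    - [0,0,0]
    - [0,0,0]

```text
time: 15.35
eef_pos: [0.5405, 0.1685, 0.1506]
orientation: [0.694, 0.715, 0.06, 0.058]
ft_force: [-5.1, -1.4, 15.9]
width: -0.0001
grasp_force: 8.4
```

```bash
python3 ca.py
```

```text
[0.5405 0.1685 0.1506] [-5.1402 -1.3793 15.893 ]
scene theta 1 393 med 1.777146475183133
side theta 1 256 med 1.1125077465804447
```

Force rose to about 17 N against a 5 N hinge, so the cover is on its stop. I'll retract and check.

Emit:
play_rows:
  claw: [0,0,0,0,0,0,0,0]
  travel:
    - [0,0,-0.5]
    - [0,0,-2]
    - [0,0,-5]
    - [0,-3,-9]
    - [0,-7,-13]
    - [0,-11,-15]
    - [0,-13,-16]
    - [0,-13,-16]
  delta_rot:
    - [0,0,0]
    - [0,0,0]
    - [0,0,0]
    - [0,0,0]
    - [0,0,0]
    - [0,0,0]
    - [0,0,0]
    - [0,0,0]

```text
time: 16.25
eef_pos: [0.3832, 0.1636, 0.2865]
orientation: [0.694, 0.715, 0.06, 0.058]
ft_force: [0.4, 0.4, -1.4]
width: -0.0002
grasp_force: 0.0
```

```bash
python3 ca.py
python3 - <<'E'
from wr import *
d=env.snapshot("scene");c=cv2.resize(d["image"][80:320,190:370],None,fx=2.5,fy=2.5,interpolation=cv2.INTER_CUBIC)
cv2.imwrite("pics/end.png",c)
E
```

```text
[0.3832 0.1636 0.2865] [ 0.379   0.3575 -1.4098]
scene theta 1 580 med 1.723230588606469
side theta 1 367 med 1.1757971258194773
```

View pics/end.png

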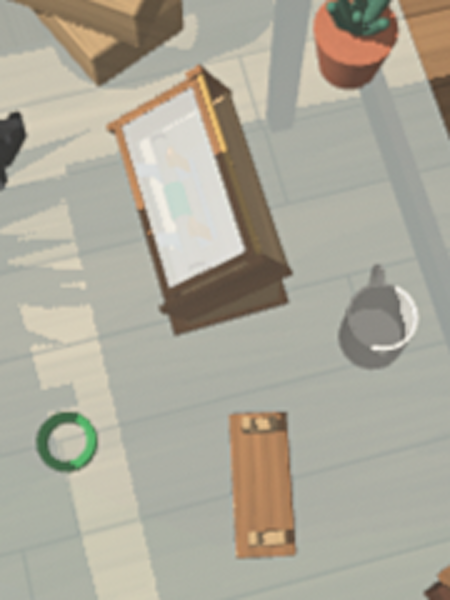

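The final picture shows the cover lying shut over the rod (green band seen through it at (177,200)), with the rest empty and the mug and ring unmoved. I'll check the cover's slope before handing in.

Run:
```python
from cov import *
from fit import *
for n,b in(("scene",(225,310,90,220)),("side",(245,315,95,215))):
    d=env.snapshot(n);P,m=cloud(d,*b);A=P[m];q=A-H
    k=(abs(q@Y)<.105)&(abs(q@N)<.010)&(-(q@E)>.01)&(-(q@E)<.118);c,nn,C=plane(A[k],.005)
    print(n,len(C),"theta",28-np.rad2deg(np.arctan2(-nn@X,nn[2])),"offset mm",(c-H)@N*1000)
```

```text
scene 2356 theta -0.023143649488002183 offset mm 2.178352949520088
side 1637 theta -0.22063324671132634 offset mm 1.4032795067442674
```

```bash
python3 -c "
from workcell import env
print(env.job_done())"
```

```text
the job is handed in; nothing more can be done
None
```

The rod is clipped fully home in both forks and released, and the cover is shut over it (fitted angle within about 0.2° of closed). I handed the job in at about 16 s; the one blemish was a brief press peak of about 36 N as the rod bottomed out, just over the 30 N guide.

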